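# Close the balance's draught shield and tare

### The arm

A 6-joint arm with a two-finger parallel gripper is mounted at the origin on the work surface. World frame = base frame: x ahead of the robot, y to its left, z up, the work surface at z = 0. Lengths are in mm, angles in rad, forces in N, time in s.
With the tool pointing down it reaches from about 275 to 725 mm from the base axis. Payload 15.9 kg.
Tool frame: the origin (TCP) lies at the very end of the fingers, on their centre line; the grasp point (between the pads) lies 19 mm behind it; z points along the fingers, x is the direction in which the jaws open and shut, and the axes are right-handed (so a half turn about z gives the same grasp; the last joint's range is limited). The gripper opens to 85 mm and grips with 20 to 120 N. Pads are 22 mm wide; open, the fingers measure 114 mm over their backs; the gripper's body (76 mm by 85 mm) begins 54 mm behind the grasp point. The pads swing forward as they close: fully open they stand 13 mm farther back than shut.
Start: joints at [1.287, 0.213, -0.034, 1.323, 0, 1.571], TCP at [139.997, 479.986, 231.306] pointing down, gripper open.
Joint ranges: [-2.98, 2.98], [-0.74, 1.72], [-1.14, 1.35], [-2.1, 2.04], [-1.57, 1.44], [-3.14, 3.14]. Speed limits (rad/s): [1.89, 1.89, 2.39, 2.57, 3.14, 3.14].

### API

Orientations are given as [roll, pitch, yaw] about the fixed x, y, z axes, in that order (R = Rz(yaw) Ry(pitch) Rx(roll)).
In Python, from rig import sensors, optics, close_job gives the robot as it stands.
- The arm moves only by the tool jog_arm, never from a script. Its argument "steps" is one flat list of numbers, 5 for each row, row after row: the shift along the tool's x, y, z in m, then the turn about the tool's z in rad, then the gripper's target within -1 to 1 (fully open at 1, half-way at 0, shut at -1). A call has 1 to 12 rows; each row shifts and turns the commanded pose from where the row before left it, along the tool's axes as they then stand; what a row does not reach is not made up. A row lasts 1/8 s, in which the tool goes at most 62.5 mm and 10.7 degrees, less where a joint would pass 70% of its speed; a pose out of reach is approached as far as the arm can. A call is refused whole if a number of a shift passes 0.0625 or a number of a turn 0.188, either way. A call with a gripper value outside its range is refused whole. The fingers move at their own pace and stop on an object; "squeeze" is the grip in N (left out, the last holds). Time passes only in rows, so rows that do not move let the fingers close. It gives the time, the measured TCP pose, the force and the opening at its end, in the units of the state.
- sensors.get_state(): the state, without advancing time (a new reading comes with each control period).
- optics.camera(name): name is "side" or "top"; returns the picture (384x512x3 uint8, blue, green, red); there is no depth.
- optics.camera_model(name): a dict with "mtx" (3x3 intrinsics, pixels), "world_to_cam" (4x4, takes a point from world to camera coordinates). Camera axes: x right, y down, z forward; pixel columns grow to the right and rows downward; lengths in mm; the calibration is good to about 2 mm. A picture is of the moment at which its call begins. camera_model takes no time and is no camera call.
- close_job(): hands the job in, once; it reports no verdict.
The state is a dict: "clock": time; "joints": joint angles; "qvel": joint speeds; "joint_efforts": joint torques, N m; "ee_pos": TCP position; "eef_rot": TCP orientation; "ft_force": force on the tool from outside, world axes, zero at the start; "ft_torque": the same for the moment, N m; "finger_gap": finger opening in mm.
Only numpy, scipy, OpenCV 4.12 (cv2) and the standard library are available. Lean on these libraries where they do the work, as an engineer would, in place of code of your own. Each camera call takes 0.05 s, during which the arm holds its last target.

### The job

The sample is on the balance: gently push the left, right and top glass doors of its draught shield fully shut, in any order, touching the balance with nothing but the fingers, and only then press the long tare key in the middle of the console and let it up again. Do not press the small round keys, and leave the weighing bottle on the pan and everything standing around the balance where it is; nothing is to be picked up.

Things in the scene. Friction and masses are not known exactly. Their poses are not given: they have to be found in the camera images.
- balance: Balance with glass draught shield, fixed to the bench. Origin: centre of its underside. x front to rear (front faces the robot), y to its left, z up. mm: console x -155 to -50, y +-100, key deck z 45, display slopes up to z 76; chamber x -46 to 128, y +-98, z 65 to 227; rear housing to x 164, z 222. Left, right and top doors slide along x: forward (-x) = shut; open ones stick out behind.
- left_door_catch (a point): Middle of the upright rear (pushing) face, looking to the balance's +x, of the grey wedge-shaped finger catch near the front edge of the left glass door. Face: y +98 (outside of the glass) to +124 mm, z 158 to 228 mm; free space behind it. Front flank slopes to the glass. In the balance frame: x = -21 mm + opening, y +111, z 193 mm.
- right_door_catch (a point): Middle of the upright rear (pushing) face, looking to the balance's +x, of the grey wedge-shaped finger catch near the front edge of the right glass door. Face: y -98 (outside of the glass) to -124 mm, z 158 to 228 mm; free space behind it. Front flank slopes to the glass. In the balance frame: x = -21 mm + opening, y -111, z 193 mm.
- top_door_catch (a point): Middle of the upright rear (pushing) face, looking to the balance's +x, of the grey wedge-shaped finger catch near the front edge of the top glass door. Face: y -35 to 35 mm, z 227 (top of the glass) to 247 mm; the glass goes on behind it. Front flank slopes 45 deg to the glass. In the balance frame: x = -21 mm + opening, y 0, z 236 mm.
- left_door (a joint): Opening of the left side door in m: 0 = fully shut (forward against its stop), up to 0.11 = fully open (to the rear). Stays where left; about 1.6 N of sliding friction plus 4 N per m/s, door about 0.25 kg, rigid stop at 0.
- right_door (a joint): Opening of the right side door in m: 0 = fully shut (forward against its stop), up to 0.11 = fully open (to the rear). Stays where left; about 1.6 N of sliding friction plus 4 N per m/s, door about 0.25 kg, rigid stop at 0.
- top_door (a joint): Opening of the top door in m: 0 = fully shut (forward against its stop), up to 0.11 = fully open (to the rear). Stays where left; about 1.6 N of sliding friction plus 4 N per m/s, door about 0.25 kg, rigid stop at 0.
- tare_key_top (a point): Centre of the top of the tare key: the long bar-shaped grey key in the middle of the console, 50 mm across the balance by 16 mm, top level at z 50.5 mm. In the balance frame at x -134 mm, y 0.
- tare_key (a joint): How far the tare key is pressed down, m: 0 = up, 0.004 = fully down. Sprung: starts to move at 2 N, fully down at 4 N, comes up by itself. It counts as pressed beyond 0.0025.
- menu_key (a joint): How far the small round key (16 mm) 75 mm to the left of the tare key is pressed, m; same spring and height.
- power_key (a joint): How far the small round key (16 mm) 75 mm to the right of the tare key is pressed, m; same spring and height.
- weighing_bottle: small stoppered glass weighing bottle, 37 mm wide, 50 mm tall, standing on the round pan inside the chamber; origin at its underside (z 79 mm in the balance frame)
- dropper_a: white plastic dropper bottle with a cone-shaped grey cap, 33 mm wide, 100 mm tall, standing beside the balance, left or right; origin at the centre of the underside
- dropper_b: the same kind of dropper bottle, also beside the balance; origin at the centre of the underside
- dropper_c: the same kind of dropper bottle, also beside the balance; origin at the centre of the underside
- cal_weight: polished steel calibration weight with a knob, 24 mm wide, 44 mm tall, 100 g, standing left of the console; origin at the centre of the underside
- forceps: steel forceps lying flat, 125 mm long, 19 mm wide, 7 mm high, right of the console; origin near the middle of the underside
- petri_dish: covered Petri dish, 92 mm wide, 15 mm high, left of the balance; origin at the centre of the underside
- slide_box: shut plastic box for microscope slides, 92 x 107 x 33 mm, out to the right; origin at the centre of the underside
- microscope: microscope, an obstacle at the left edge of the work area, fixed; base 215 x 160 mm, 360 mm tall; origin at the centre of the underside

How it is judged:
By the outcome, as a careful person would: the job done as asked, in the order asked, and still so for the second after the job is handed in, with the robot touching nothing.
It also fails if it takes over 58 s, if anything falls off the work surface, if the arm or the gripper's body presses on something with over 40 N, if the wrist force passes 120 N, or if a joint passes its speed limit or range.

## Working session

There is one attempt and no reset: what is moved stays moved. The work goes in short steps, Python scripts to look and compute and a tool call to move; the robot and the scene stay as the last step left them, time stands still between calls to the robot, and variables do not carry over. Pictures are saved under pics/ and viewed, and the job is handed in when it is done.

Besides the shell and the picture viewer there is one more tool, called after "Emit:" as a command line: name --argument value ..., lists and objects as JSON in quotes. jog_arm: Moves the arm, as the interface text tells. Its arguments: {"type":"object","properties":{"steps":{"type":"array"},"squeeze":{"type":"number"}},"required":["steps"]}

```bash
mkdir -p pics; python3 - <<'E'
from rig import sensors, optics
import cv2
s=sensors.get_state()
print({k:(v if not hasattr(v,'tolist') else v.tolist()) for k,v in s.items()})
for n in ("side","top"):
    im=optics.camera(n); cv2.imwrite(f"pics/{n}0.png",im); 
    m=optics.camera_model(n); print(n,m)
E
```

```text
{'clock': 0.0, 'joints': [1.2869646049445775, 0.21333955430432716, -0.03504767935809859, 1.323479106946418, 4.0060793196985205e-05, 1.5708038083679687], 'qvel': [0.00017258117795699457, 0.0002802249501759743, -0.0006561794677053271, 0.001049115446320299, 0.0008191523380975763, 0.0006703718813432215], 'joint_efforts': [-0.005777296610176563, -68.6166501045227, 48.71173024177551, 0.017679749289527535, -0.0004124246424908051, -1.911759923700629e-06], 'ee_pos': [139.91455895285432, 479.68509189515964, 230.82897886067926], 'eef_rot': [-3.1415526008019867, 0.0010700141136350538, 1.2869571233672286], 'ft_force': [-0.7613866845159489, 0.4563288228984078, 0.600496747376734], 'ft_torque': [-0.004806234666253366, -0.009653272446766444, -0.013333506789127656], 'finger_gap': 85.16153130121468}
side {'mtx': array([[397.7737467 ,   0.        , 253.58806964],
       [  0.        , 397.7737467 , 192.45342604],
       [  0.        ,   0.        ,   1.        ]]), 'world_to_cam': array([[ 7.62999874e-01, -6.46398202e-01,  7.46045368e-04,
        -3.53321951e+02],
       [-3.64762290e-01, -4.31512840e-01, -8.25072809e-01,
         3.47330233e+02],
       [ 5.33647508e-01,  6.29258321e-01, -5.65025931e-01,
         1.01429508e+03],
       [ 0.00000000e+00,  0.00000000e+00,  0.00000000e+00,
         1.00000000e+00]])}
top {'mtx': array([[480.23923548,   0.        , 255.28870266],
       [  0.        , 480.23923548, 182.77920108],
       [  0.        ,   0.        ,   1.        ]]), 'world_to_cam': array([[-1.79736615e-02, -9.99798356e-01,  8.95516586e-03,
         4.21035410e+01],
       [-9.94609058e-01,  1.69640847e-02, -1.02298788e-01,
         5.29257101e+02],
       [ 1.02126244e-01, -1.07455729e-02, -9.94713407e-01,
         1.61308726e+03],
       [ 0.00000000e+00,  0.00000000e+00,  0.00000000e+00,
         1.00000000e+00]])}
```

View pics/side0.png

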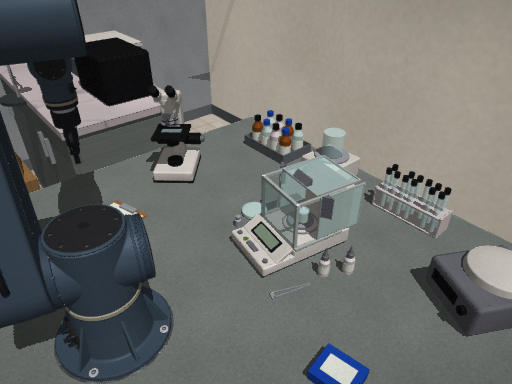

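View pics/top0.png

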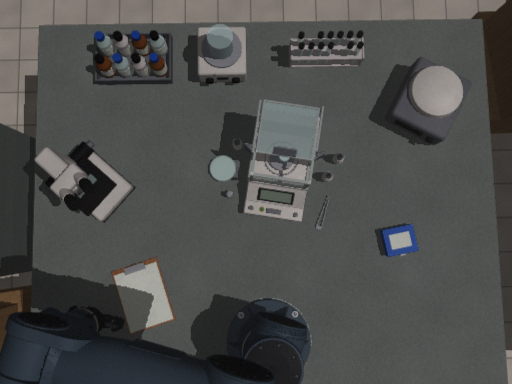

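```bash
python3 - <<'E'
import cv2
t=cv2.imread("pics/top0.png"); s=cv2.imread("pics/side0.png")
cv2.imwrite("pics/top0z.png",cv2.resize(t[20:200,130:370],None,fx=3.3,fy=3.3,interpolation=cv2.INTER_CUBIC))
cv2.imwrite("pics/side0z.png",cv2.resize(s[90:270,180:420],None,fx=3.3,fy=3.3,interpolation=cv2.INTER_CUBIC))
E
```

```text
(no output)
```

View pics/top0z.png

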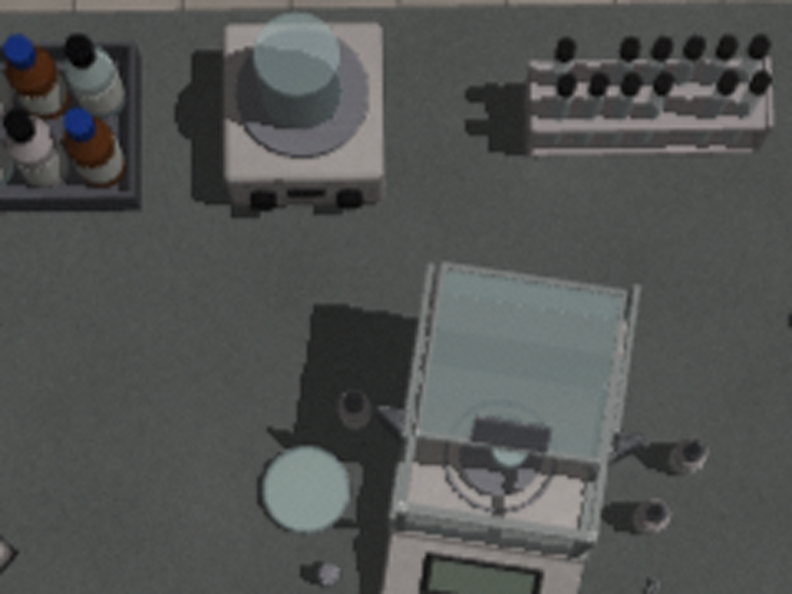

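View pics/side0z.png

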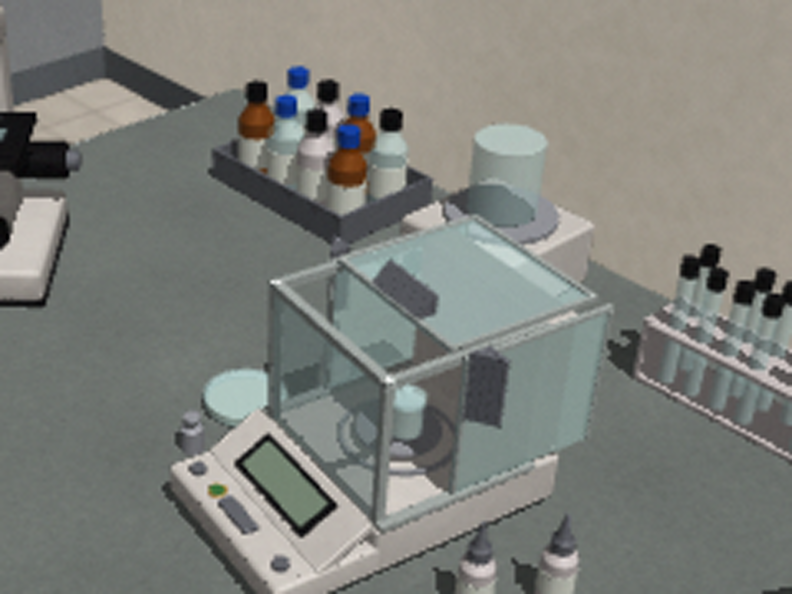

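The pictures show the balance with all three doors open. In the side zoom the keys are at about (198,468), (238,515) and (281,564). In the top zoom the catches are near (390,415), (512,433) and (625,445). I'll zoom in further so I can fit the pose.

```bash
python3 - <<'E'
import cv2
t=cv2.imread("pics/top0.png"); s=cv2.imread("pics/side0.png")
cv2.imwrite("pics/t1.png",cv2.resize(t[90:165,225:345],None,fx=6.5,fy=6.5,interpolation=cv2.INTER_CUBIC))
cv2.imwrite("pics/t2.png",cv2.resize(t[155:230,225:345],None,fx=6.5,fy=6.5,interpolation=cv2.INTER_CUBIC))
cv2.imwrite("pics/s1.png",cv2.resize(s[155:245,255:375],None,fx=6.5,fy=6.5,interpolation=cv2.INTER_CUBIC))
cv2.imwrite("pics/s2.png",cv2.resize(s[205:295,225:345],None,fx=6.5,fy=6.5,interpolation=cv2.INTER_CUBIC))
E
```

```text
(no output)
```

View pics/t1.png

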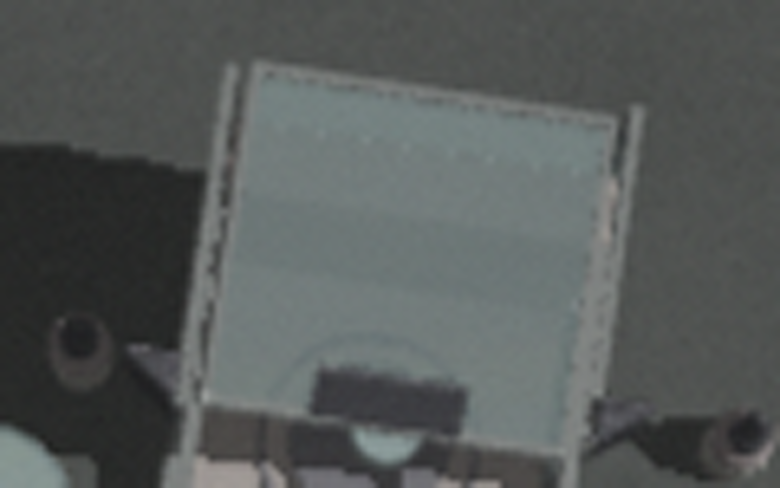

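View pics/t2.png

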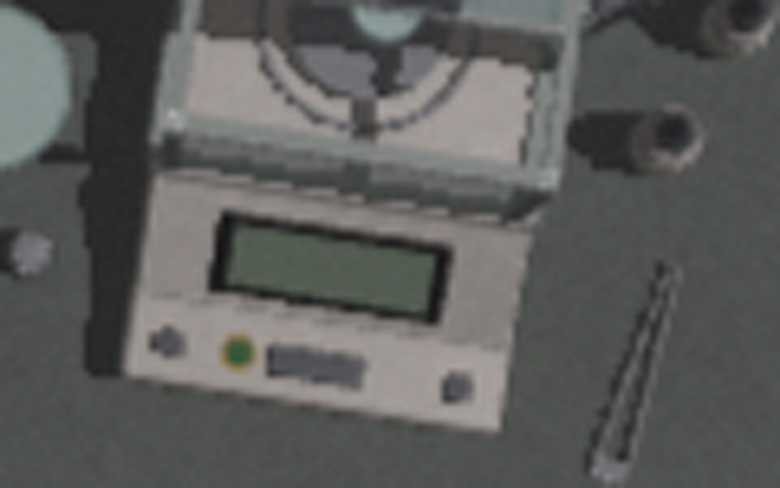

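View pics/s1.png

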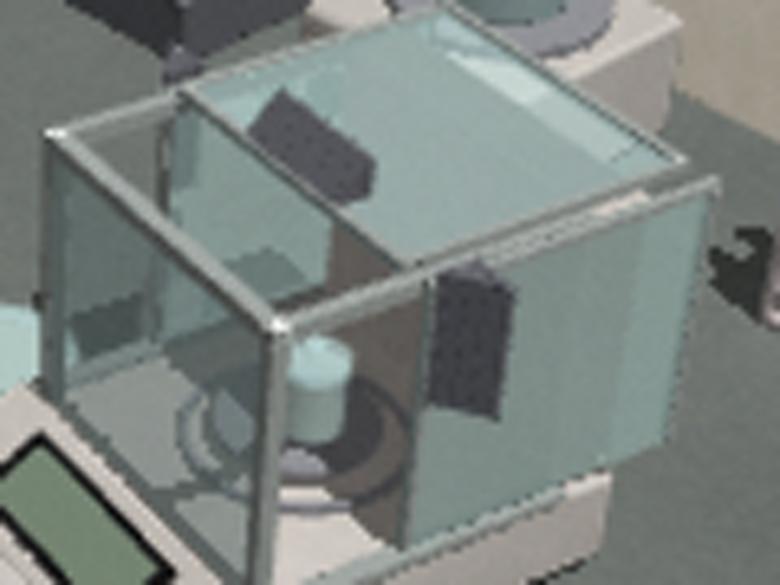

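View pics/s2.png

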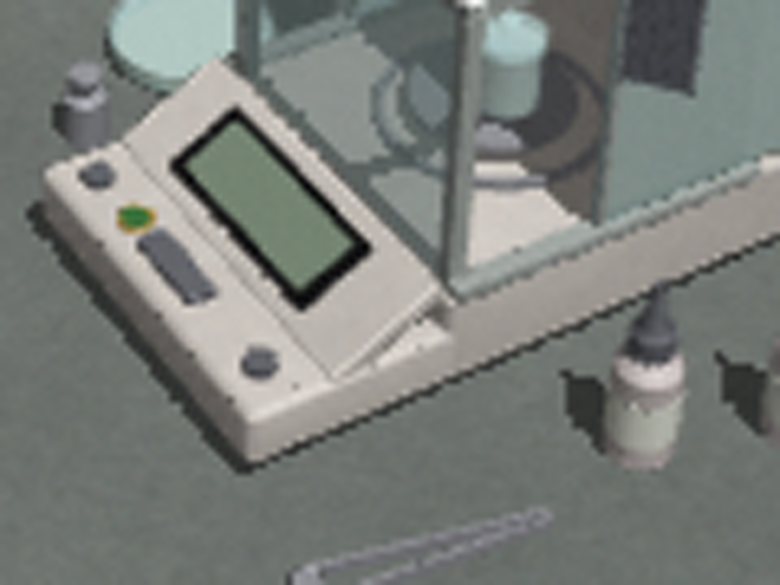

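```bash
cat > fit.py <<'E'
import numpy as np
from scipy.optimize import least_squares
from rig import optics
M={n:optics.camera_model(n) for n in("side","top")}
def proj(n,P):
    m=M[n];c=m["world_to_cam"]@np.append(P,1);q=m["mtx"]@c[:3];return q[:2]/q[2]
f=6.5
def px(o,p): return np.array(o)+(np.array(p)+.5)/f-.5
T1,T2,S1,S2=("top",(225,90)),("top",(225,155)),("side",(255,155)),("side",(225,205))
L=[(T2,(167,343),(-134,75,50.5),0),(T2,(456,388),(-134,-75,50.5),0),(T2,(316,366),(-134,0,50.5),0),
(T2,(125,373),(-155,100,45),0),(T2,(500,430),(-155,-100,45),0),
(S2,(97,174),(-134,75,50.5),0),(S2,(260,362),(-134,-75,50.5),0),(S2,(176,266),(-134,0,50.5),0),
(S2,(47,178),(-155,100,45),0),(S2,(248,418),(-155,-100,45),0),
(S1,(52,133),(-46,98,227),0),(S1,(277,326),(-46,-98,227),0),(T2,(165,118),(-46,98,227),0),(T2,(557,182),(-46,-98,227),0),
(T1,(128,346),(-21,124,228),1),(T1,(648,408),(-21,-124,228),2),(S1,(515,290),(-21,-124,228),2),(S1,(497,420),(-21,-124,158),2),
(T1,(318,367),(-21,35,247),3),(T1,(468,388),(-21,-35,247),3),(S1,(282,88),(-21,35,247),3),(S1,(377,157),(-21,-35,247),3)]
def w(p,P,k):
    P=np.array(P,float)
    if k:P[0]+=p[2+k]
    c,s=np.cos(p[2]),np.sin(p[2]);return np.array([p[0]+c*P[0]-s*P[1],p[1]+s*P[0]+c*P[1],P[2]])
def res(p): return np.concatenate([proj(c[0],w(p,P,k))-px(c[1],q) for c,q,P,k in L])
if __name__=="__main__":
    r=least_squares(res,[550,0,0,50,50,50],loss="soft_l1",x_scale=[100,100,.1,50,50,50])
    print(r.x.round(3)); print(res(r.x).reshape(-1,2).round(1).tolist())
    np.save("p.npy",r.x)
    for n,P,k in [("left",(-21,113,193),1),("right",(-21,-113,193),2),("top",(-21,0,236),3),("tare",(-134,0,50.5),0),("menu",(-134,75,50.5),0)]:
        print(n,w(r.x,P,k).round(1), np.hypot(*w(r.x,P,k)[:2]).round(1))
E
python3 fit.py
```

```text
[ 5.6608e+02 -4.8045e+01 -1.7200e-01  6.5592e+01  7.5588e+01  6.7563e+01]
[[0.8, -0.5], [0.6, -0.6], [-0.0, -0.6], [-1.1, -0.0], [0.1, 0.4], [0.2, -0.3], [0.1, -0.4], [-0.0, -0.7], [-1.6, -1.8], [0.3, 0.5], [-2.2, -2.5], [1.0, 0.8], [-2.0, 0.8], [2.3, 1.0], [-0.1, -0.0], [1.6, -0.2], [-0.2, -0.1], [-0.2, 0.0], [0.2, -0.5], [0.3, -0.2], [-0.2, 0.1], [-0.5, 0.3]]
left [629.3  55.7 193. ] 631.8
right [ 600.5 -168.7  193. ] 623.8
top [612. -56. 236.] 614.5
tare [434.1 -25.1  50.5] 434.8
menu [446.9  48.8  50.5] 449.5
```

The fit puts the balance at about (566, -48) with yaw -0.172 and door openings near 66, 76 and 68 mm. Residuals are under 1 px except at the frame corners and one console corner, where they reach about 2.5 px. Next I turn the tool to line up with the balance, close the fingers and lift.

Emit:
jog_arm --steps '[0, 0, -0.008, 0.18, -1, 0, 0, -0.008, 0.18, -1, 0, 0, -0.008, 0.18, -1, 0, 0, -0.008, 0.18, -1, 0, 0, -0.008, 0.18, -1, 0, 0, -0.008, 0.18, -1, 0, 0, -0.008, 0.18, -1, 0, 0, -0.008, 0.18, -1, 0, 0, 0, 0.019, -1]' --squeeze 20

```text
clock: 1.23
ee_pos: [140.0, 480.1, 295.4]
eef_rot: [-3.141, -0.0, -0.172]
ft_force: [0.2, 0.7, 0.3]
finger_gap: -0.3
```

```bash
cat > st.py <<'E'
import numpy as np
from rig import sensors
s=sensors.get_state();p=np.load("p.npy");c,n=np.cos(p[2]),np.sin(p[2])
d=np.array(s["ee_pos"][:2])-p[:2]
print("t",s["clock"],"bal x,y,z",round(c*d[0]+n*d[1],1),round(-n*d[0]+c*d[1],1),round(s["ee_pos"][2],1),"rot",np.round(s["eef_rot"],4),"gap",round(s["finger_gap"],1))
F=np.array(s["ft_force"]);print("F bal",round(c*F[0]+n*F[1],2),round(-n*F[0]+c*F[1],2),round(F[2],2),"q",np.round(s["joints"],2))
E
python3 st.py
```

```text
t 1.225 bal x,y,z -510.1 447.5 295.4 rot [-3.1413 -0.     -0.1719] gap -0.3
F bal 0.11 0.71 0.32 q [ 1.29  0.21  0.13  1.48 -0.    3.03]
```

Emit:
jog_arm --steps '[0.02, 0.012, 0, 0, -1, 0.042, 0.024, 0, 0, -1, 0.042, 0.024, 0, 0, -1, 0.042, 0.024, 0, 0, -1, 0.042, 0.024, 0, 0, -1, 0.042, 0.024, 0, 0, -1, 0.042, 0.024, 0, 0, -1, 0.042, 0.024, 0, 0, -1, 0.042, 0.024, 0, 0, -1, 0.042, 0.024, 0, 0, -1, 0.042, 0.024, 0, 0, -1, 0.042, 0.024, 0, 0, -1]'

```text
clock: 2.72
ee_pos: [568.6, 124.3, 294.7]
eef_rot: [3.141, 0.001, -0.168]
ft_force: [-0.3, 0.8, 0.9]
finger_gap: -0.2
```

```bash
python3 st.py
```

```text
t 2.725 bal x,y,z -27.0 170.2 294.7 rot [ 3.1414e+00  6.0000e-04 -1.6770e-01] gap -0.2
F bal -0.42 0.72 0.94 q [0.22 0.4  0.38 1.55 0.   1.95]
```

Emit:
jog_arm --steps '[0.034, 0.02, 0, 0, -1, 0.034, 0.02, 0, 0, -1, 0.033, 0.018, 0, 0, -1, 0, 0, 0, 0, -1, 0, 0, 0, 0, -1]'

```text
clock: 3.35
ee_pos: [657.0, 51.4, 294.8]
eef_rot: [-3.142, 0.001, -0.17]
ft_force: [0.2, 0.2, 0.2]
finger_gap: -0.1
```

```bash
python3 st.py; cat > look.py <<'E'
import sys,cv2
from rig import optics
n=sys.argv[1]
a=optics.camera("top")[80:230,200:360];b=optics.camera("side")[130:280,230:390]
cv2.imwrite(f"pics/{n}.png",cv2.hconcat([cv2.resize(i,None,fx=2.5*1,fy=2.5,interpolation=cv2.INTER_CUBIC) for i in(a,b)]))
E
python3 look.py a1
```

```text
t 3.35 bal x,y,z 72.6 113.5 294.8 rot [-3.1416e+00  8.0000e-04 -1.6980e-01] gap -0.1
F bal 0.2 0.23 0.19 q [0.08 0.6  0.7  1.67 0.   1.82]
```

View pics/a1.png

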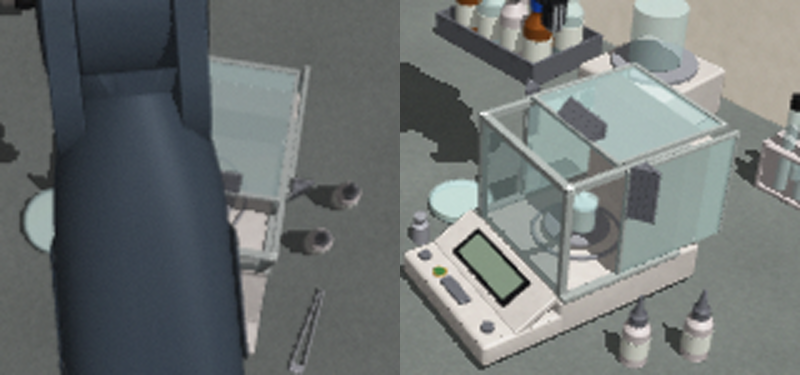

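Emit:
jog_arm --steps '[0, -0.002, 0.02, 0, -1, 0, 0, 0.025, 0, -1, 0, 0, 0.025, 0, -1, 0, 0, 0.02, 0, -1, 0, 0, 0.01, 0, -1, 0, 0, 0, 0, -1]'

```text
clock: 4.2
ee_pos: [657.1, 53.5, 195.4]
eef_rot: [3.142, 0.0, -0.171]
ft_force: [0.1, -0.0, -0.1]
finger_gap: 0.4
```

```bash
python3 st.py; python3 look.py a2
```

```text
t 4.2 bal x,y,z 72.3 115.6 195.4 rot [ 3.1415e+00  4.0000e-04 -1.7110e-01] gap 0.4
F bal 0.08 -0.03 -0.11 q [0.08 0.57 0.39 1.4  0.   1.82]
```

View pics/a2.png

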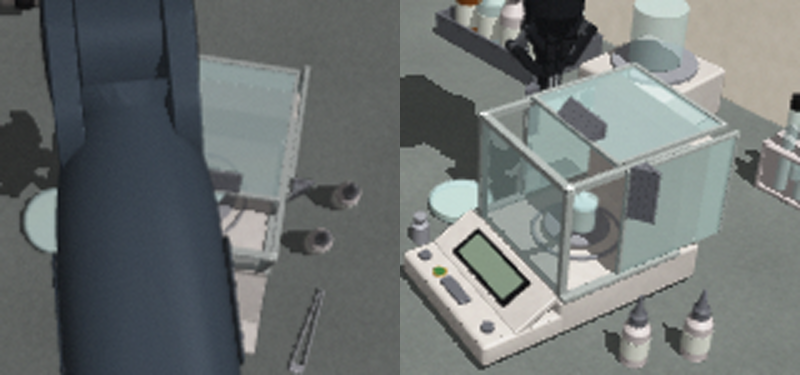

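Emit:
jog_arm --steps '[-0.005, 0, 0, 0, -1, -0.005, 0, 0, 0, -1, -0.004, 0, 0, 0, -1, -0.004, 0, 0, 0, -1]'

```text
clock: 4.8
ee_pos: [639.7, 56.3, 195.6]
eef_rot: [-3.141, -0.001, -0.172]
ft_force: [1.7, -0.2, 1.2]
finger_gap: 0.2
```

```bash
python3 st.py
```

```text
t 4.8 bal x,y,z 54.7 115.4 195.6 rot [-3.1414e+00 -7.0000e-04 -1.7190e-01] gap 0.2
F bal 1.68 0.12 1.15 q [ 0.09  0.52  0.32  1.37 -0.    1.83]
```

Emit:
jog_arm --steps '[-0.005, 0, 0, 0, -1, -0.005, 0, 0, 0, -1, -0.005, 0, 0, 0, -1, -0.005, 0, 0, 0, -1, -0.005, 0, 0, 0, -1, -0.005, 0, 0, 0, -1, -0.005, 0, 0, 0, -1, -0.005, 0, 0, 0, -1, -0.005, 0, 0, 0, -1, -0.005, 0, 0, 0, -1, -0.004, 0, 0, 0, -1]'

```text
clock: 6.18
ee_pos: [586.3, 65.5, 195.3]
eef_rot: [-3.142, 0.0, -0.172]
ft_force: [2.0, 0.5, 1.2]
finger_gap: -0.0
```

```bash
python3 st.py
```

```text
t 6.175 bal x,y,z 0.5 115.3 195.3 rot [-3.1416  0.     -0.172 ] gap -0.0
F bal 1.86 0.86 1.23 q [0.11 0.41 0.14 1.31 0.   1.85]
```

Emit:
jog_arm --steps '[-0.002, 0, 0, 0, -1, -0.002, 0, 0, 0, -1, -0.002, 0, 0, 0, -1, -0.001, 0, 0, 0, -1]'

```text
clock: 6.68
ee_pos: [579.7, 66.6, 195.3]
eef_rot: [3.142, 0.0, -0.172]
ft_force: [2.3, -0.0, 0.2]
finger_gap: 0.2
```

Emit:
jog_arm --steps '[-0.001, 0, 0, 0, -1, -0.001, 0, 0, 0, -1]'

```text
clock: 6.92
ee_pos: [578.7, 66.8, 195.4]
eef_rot: [3.142, -0.002, -0.172]
ft_force: [13.3, -1.8, -4.6]
finger_gap: 0.0
```

Emit:
jog_arm --steps '[-0.001, 0, 0, 0, -1, -0.001, 0, 0, 0, -1]'

```text
clock: 7.18
ee_pos: [578.6, 66.8, 195.5]
eef_rot: [3.142, -0.005, -0.173]
ft_force: [29.0, -3.8, -12.4]
finger_gap: -0.3
```

```bash
python3 st.py; python3 look.py a3
```

```text
t 7.175 bal x,y,z -7.3 115.3 195.5 rot [ 3.1415 -0.0053 -0.1726] gap -0.3
F bal 29.24 1.19 -12.38 q [ 0.12  0.39  0.11  1.29 -0.    1.86]
```

View pics/a3.png

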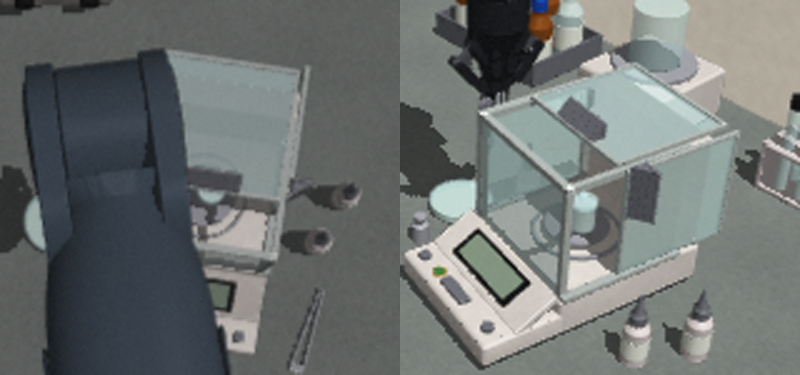

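Left door: the force jumped to 29 N with no further travel, so it is against its stop (TCP x -7 in the balance frame). Now I back off, lift and go to the top door.

Emit:
jog_arm --steps '[0.005, 0, 0, 0, -1, 0.01, 0, 0, 0, -1, 0, 0, -0.025, 0, -1, 0, 0, -0.04, 0, -1, 0, 0, -0.04, 0, -1, 0.025, 0.04, 0, 0, -1, 0.025, 0.04, 0, 0, -1, 0.018, 0.035, 0, 0, -1, 0, 0, 0, 0, -1, 0, 0, 0, 0, -1]'

```text
clock: 8.52
ee_pos: [637.9, -60.1, 300.0]
eef_rot: [-3.141, 0.001, -0.172]
ft_force: [-0.2, 0.5, 0.4]
finger_gap: -0.0
```

```bash
python3 st.py; python3 look.py a4
```

```text
t 8.525 bal x,y,z 72.8 0.4 300.0 rot [-3.1414e+00  6.0000e-04 -1.7230e-01] gap -0.0
F bal -0.29 0.44 0.4 q [-0.09  0.55  0.63  1.65  0.    1.65]
```

View pics/a4.png

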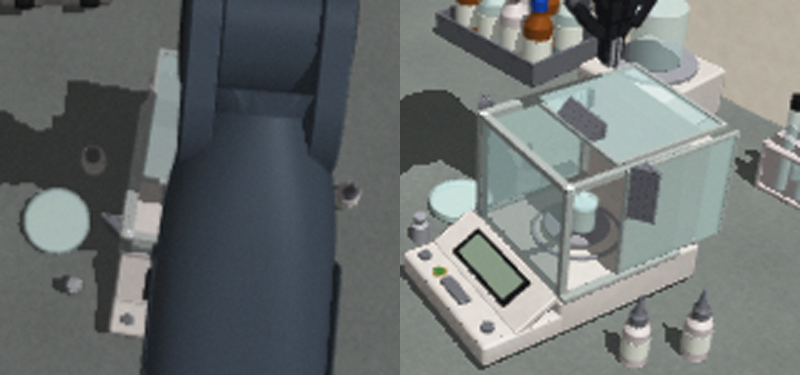

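The left catch is now at the front, at about (112,222) in the top view. The fingertips are over the top glass behind the catch. Descending to z 235.

Emit:
jog_arm --steps '[0, 0, 0.025, 0, -1, 0, 0, 0.02, 0, -1, 0, 0, 0.013, 0, -1, 0, 0, 0.007, 0, -1, 0, 0, 0, 0, -1]'

```text
clock: 9.25
ee_pos: [637.7, -59.7, 235.4]
eef_rot: [3.142, 0.0, -0.171]
ft_force: [0.4, -0.7, 0.4]
finger_gap: 0.1
```

Emit:
jog_arm --steps '[-0.005, 0, 0, 0, -1, -0.005, 0, 0, 0, -1, -0.004, 0, 0, 0, -1, -0.004, 0, 0, 0, -1]'

```text
clock: 9.75
ee_pos: [620.1, -57.1, 235.7]
eef_rot: [-3.141, -0.001, -0.172]
ft_force: [1.8, 0.0, 1.5]
finger_gap: -0.1
```

```bash
python3 st.py; python3 look.py a5
```

```text
t 9.75 bal x,y,z 54.8 0.3 235.7 rot [-3.1415e+00 -8.0000e-04 -1.7200e-01] gap -0.1
F bal 1.78 0.33 1.54 q [-0.09  0.48  0.35  1.44  0.    1.65]
```

View pics/a5.png

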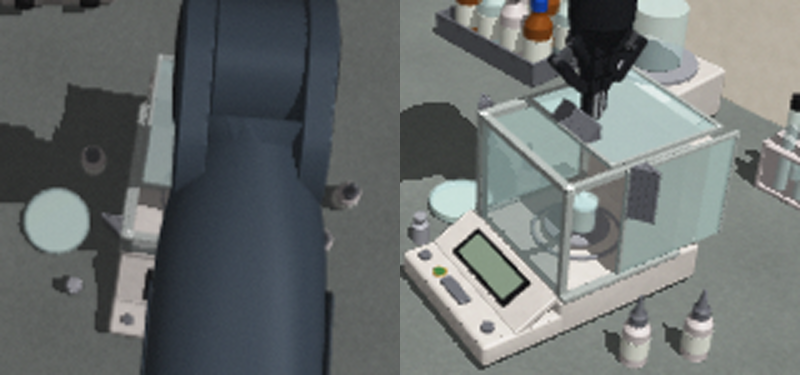

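Emit:
jog_arm --steps '[-0.005, 0, 0, 0, -1, -0.005, 0, 0, 0, -1, -0.005, 0, 0, 0, -1, -0.005, 0, 0, 0, -1, -0.005, 0, 0, 0, -1, -0.005, 0, 0, 0, -1, -0.005, 0, 0, 0, -1, -0.005, 0, 0, 0, -1, -0.005, 0, 0, 0, -1, -0.005, 0, 0, 0, -1, -0.005, 0, 0, 0, -1, -0.002, 0, 0, 0, -1]'

```text
clock: 11.35
ee_pos: [563.7, -47.3, 235.3]
eef_rot: [-3.142, 0.0, -0.172]
ft_force: [2.1, -0.2, 1.9]
finger_gap: 0.0
```

Emit:
jog_arm --steps '[-0.002, 0, 0, 0, -1, -0.001, 0, 0, 0, -1, -0.001, 0, 0, 0, -1]'

```text
clock: 11.72
ee_pos: [560.1, -46.7, 235.3]
eef_rot: [3.142, 0.0, -0.172]
ft_force: [0.8, 0.6, 2.5]
finger_gap: -0.3
```

Emit:
jog_arm --steps '[-0.001, 0, 0, 0, -1]'

```text
clock: 11.85
ee_pos: [559.0, -46.5, 235.3]
eef_rot: [-3.142, 0.0, -0.172]
ft_force: [1.9, 0.6, 2.2]
finger_gap: -0.4
```

```bash
python3 st.py
```

```text
t 11.85 bal x,y,z -7.2 0.3 235.3 rot [-3.1416e+00  1.0000e-04 -1.7210e-01] gap -0.4
F bal 1.73 0.92 2.21 q [-0.08  0.34  0.15  1.38  0.    1.66]
```

Emit:
jog_arm --steps '[-0.001, 0, 0, 0, -1, 0, 0, 0, 0, -1]'

```text
clock: 12.1
ee_pos: [558.3, -46.4, 235.4]
eef_rot: [3.142, -0.0, -0.172]
ft_force: [3.6, 0.1, 1.1]
finger_gap: 0.0
```

```bash
python3 st.py
```

```text
t 12.1 bal x,y,z -8.0 0.3 235.4 rot [ 3.1416e+00 -5.0000e-04 -1.7200e-01] gap 0.0
F bal 3.53 0.74 1.14 q [-0.08  0.34  0.14  1.38 -0.    1.66]
```

Emit:
jog_arm --steps '[-0.001, 0, 0, 0, -1, 0, 0, 0, 0, -1]'

```text
clock: 12.35
ee_pos: [558.0, -46.3, 235.5]
eef_rot: [-3.142, -0.002, -0.172]
ft_force: [10.2, -1.1, -1.0]
finger_gap: -0.2
```

```bash
python3 st.py
```

```text
t 12.35 bal x,y,z -8.3 0.3 235.5 rot [-3.1416e+00 -1.8000e-03 -1.7210e-01] gap -0.2
F bal 10.25 0.7 -0.97 q [-0.08  0.34  0.14  1.37 -0.    1.66]
```

Top door: 10 N with no further travel, so it is on its stop. Now the right door.

Emit:
jog_arm --steps '[0.004, 0, 0, 0, -1, 0.008, 0, 0, 0, -1, 0, 0, -0.03, 0, -1, 0, 0, -0.035, 0, -1, 0.02, 0.03, 0, 0, -1, 0.03, 0.04, 0, 0, -1, 0.028, 0.045, 0, 0, -1, 0, 0, 0, 0, -1, 0, 0, 0, 0, -1]'

```text
clock: 13.48
ee_pos: [626.1, -174.8, 299.7]
eef_rot: [-3.141, 0.001, -0.172]
ft_force: [-0.6, 1.0, 1.0]
finger_gap: -0.3
```

```bash
python3 st.py; python3 look.py a6
```

```text
t 13.475 bal x,y,z 80.8 -114.7 299.7 rot [-3.1413e+00  1.0000e-03 -1.7240e-01] gap -0.3
F bal -0.76 0.84 0.98 q [-0.27  0.58  0.68  1.67  0.    1.47]
```

View pics/a6.png

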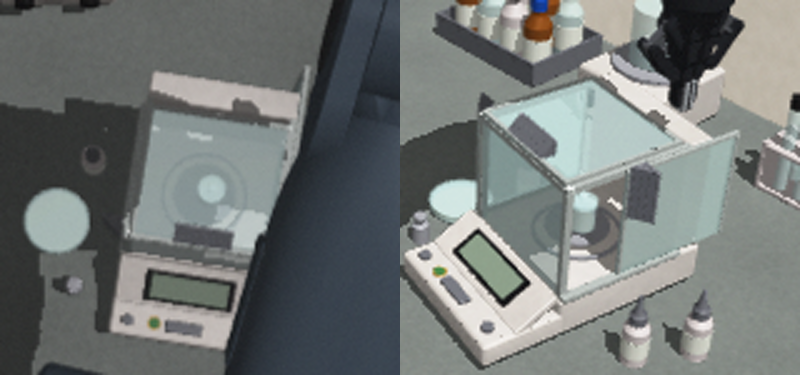

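The top catch is now at the front, at (203,235) in the top view, and the left door is shut too. The fingers hang to the right of the balance, behind the right catch.

Emit:
jog_arm --steps '[0, 0, 0.02, 0, -1, 0, 0, 0.025, 0, -1, 0, 0, 0.025, 0, -1, 0, 0, 0.02, 0, -1, 0, 0, 0.013, 0, -1, 0, 0, 0, 0, -1]'

```text
clock: 14.32
ee_pos: [625.7, -174.2, 197.1]
eef_rot: [-3.141, 0.001, -0.171]
ft_force: [-0.4, 0.0, 0.7]
finger_gap: -0.2
```

Emit:
jog_arm --steps '[-0.005, 0, 0, 0, -1, -0.005, 0, 0, 0, -1, -0.004, 0, 0, 0, -1, -0.004, 0, 0, 0, -1]'

```text
clock: 14.82
ee_pos: [608.3, -171.8, 197.7]
eef_rot: [3.142, -0.001, -0.172]
ft_force: [1.6, -0.0, 2.0]
finger_gap: -0.2
```

```bash
python3 st.py; python3 look.py a7
```

```text
t 14.825 bal x,y,z 62.8 -114.7 197.7 rot [ 3.1415e+00 -8.0000e-04 -1.7200e-01] gap -0.2
F bal 1.6 0.26 1.96 q [-0.28  0.5   0.29  1.36 -0.    1.47]
```

View pics/a7.png

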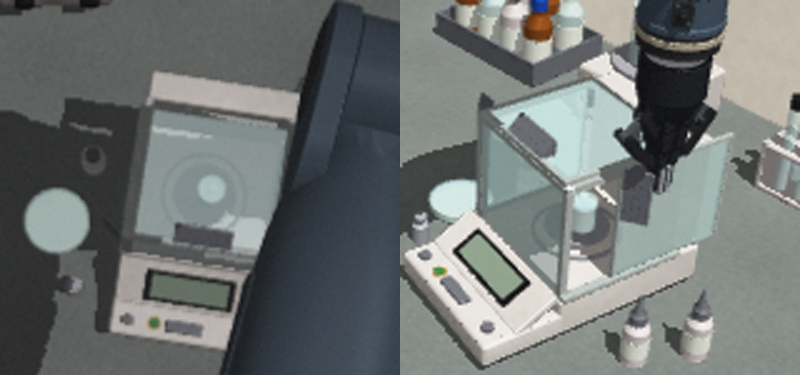

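The fingertips are behind the right catch at (645,190) in the side view, and the door has begun to move.

Emit:
jog_arm --steps '[-0.005, 0, 0, 0, -1, -0.005, 0, 0, 0, -1, -0.005, 0, 0, 0, -1, -0.005, 0, 0, 0, -1, -0.005, 0, 0, 0, -1, -0.005, 0, 0, 0, -1, -0.005, 0, 0, 0, -1, -0.005, 0, 0, 0, -1, -0.005, 0, 0, 0, -1, -0.005, 0, 0, 0, -1, -0.005, 0, 0, 0, -1, -0.005, 0, 0, 0, -1]'

```text
clock: 16.42
ee_pos: [548.9, -161.5, 197.3]
eef_rot: [-3.142, 0.0, -0.172]
ft_force: [1.7, -0.6, -1.5]
finger_gap: 0.1
```

Emit:
jog_arm --steps '[-0.003, 0, 0, 0, -1, -0.002, 0, 0, 0, -1, -0.002, 0, 0, 0, -1, -0.001, 0, 0, 0, -1]'

```text
clock: 16.92
ee_pos: [541.3, -160.1, 197.3]
eef_rot: [-3.142, -0.0, -0.172]
ft_force: [2.4, -0.1, -0.3]
finger_gap: -0.1
```

```bash
python3 st.py
```

```text
t 16.925 bal x,y,z -5.3 -114.7 197.3 rot [-3.1415 -0.     -0.172 ] gap -0.1
F bal 2.35 0.26 -0.29 q [-0.29  0.35  0.07  1.29  0.    1.46]
```

Emit:
jog_arm --steps '[-0.001, 0, 0, 0, -1, -0.001, 0, 0, 0, -1, 0, 0, 0, 0, -1]'

```text
clock: 17.3
ee_pos: [539.3, -159.8, 197.3]
eef_rot: [-3.142, 0.0, -0.172]
ft_force: [1.8, 0.6, -0.3]
finger_gap: -0.0
```

Emit:
jog_arm --steps '[-0.001, 0, 0, 0, -1, 0, 0, 0, 0, -1]'

```text
clock: 17.55
ee_pos: [539.2, -159.7, 197.4]
eef_rot: [-3.142, -0.002, -0.172]
ft_force: [7.6, -0.5, -4.1]
finger_gap: 0.2
```

```bash
python3 st.py
```

```text
t 17.55 bal x,y,z -7.4 -114.6 197.4 rot [-3.1415e+00 -1.5000e-03 -1.7190e-01] gap 0.2
F bal 7.53 0.8 -4.12 q [-0.29  0.35  0.06  1.28  0.    1.45]
```

Emit:
jog_arm --steps '[-0.001, 0, 0, 0, -1, 0, 0, 0, 0, -1]'

```text
clock: 17.8
ee_pos: [539.1, -159.8, 197.5]
eef_rot: [-3.142, -0.003, -0.172]
ft_force: [15.9, -2.7, -8.2]
finger_gap: 0.2
```

Emit:
jog_arm --steps '[0.004, 0, 0, 0, -1, 0.008, 0, 0, 0, -1, 0, 0, -0.03, 0, -1, 0, 0, -0.035, 0, -1, 0, 0, -0.035, 0, -1, -0.01, -0.015, 0, 0, -1, -0.03, -0.025, 0, 0, -1, -0.03, -0.025, 0, 0, -1, -0.03, -0.025, 0, 0, -1, -0.025, -0.02, 0, 0, -1, 0, 0, 0, 0, -1]'

```text
clock: 19.18
ee_pos: [444.1, -30.7, 297.9]
eef_rot: [-3.142, -0.001, -0.17]
ft_force: [-0.0, -0.1, -0.6]
finger_gap: -0.1
```

```bash
python3 st.py; python3 look.py a8
```

```text
t 19.175 bal x,y,z -123.1 -3.7 297.9 rot [-3.1415e+00 -5.0000e-04 -1.7020e-01] gap -0.1
F bal -0.02 -0.09 -0.59 q [-0.07  0.1  -0.    1.47  0.    1.67]
```

View pics/a8.png

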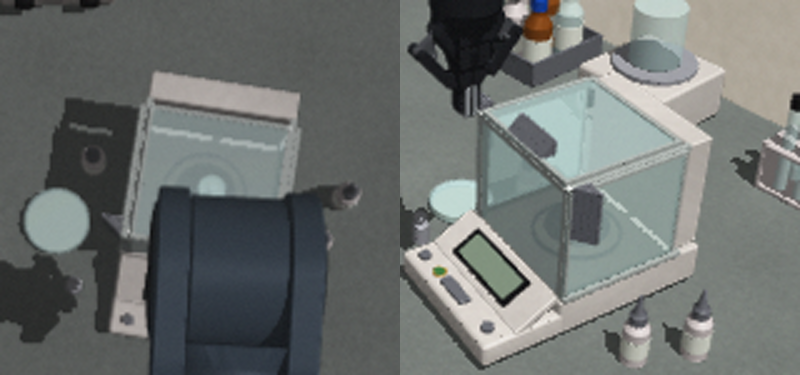

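All three doors look shut. Right door: 16 N with no further travel. Now to the tare key: centre over it and descend to about z 60.

Emit:
jog_arm --steps '[-0.014, -0.004, 0, 0, -1, 0, 0, 0.03, 0, -1, 0, 0, 0.045, 0, -1, 0, 0, 0.045, 0, -1, 0, 0, 0.045, 0, -1, 0, 0, 0.04, 0, -1, 0, 0, 0.02, 0, -1, 0, 0, 0.01, 0, -1, 0, 0, 0, 0, -1]'

```text
clock: 20.4
ee_pos: [431.6, -25.5, 62.2]
eef_rot: [3.142, 0.001, -0.172]
ft_force: [0.1, -0.5, 0.6]
finger_gap: 0.3
```

```bash
python3 st.py; python3 - <<'E'
import cv2
from rig import optics
b=optics.camera("side")[150:285,220:380];cv2.imwrite("pics/a9.png",cv2.resize(b,None,fx=4.4,fy=4.4,interpolation=cv2.INTER_CUBIC))
E
```

```text
t 20.4 bal x,y,z -136.4 -0.8 62.2 rot [ 3.1415e+00  7.0000e-04 -1.7230e-01] gap 0.3
F bal 0.19 -0.47 0.56 q [-0.06  0.19 -0.52  0.87  0.    1.68]
```

View pics/a9.png

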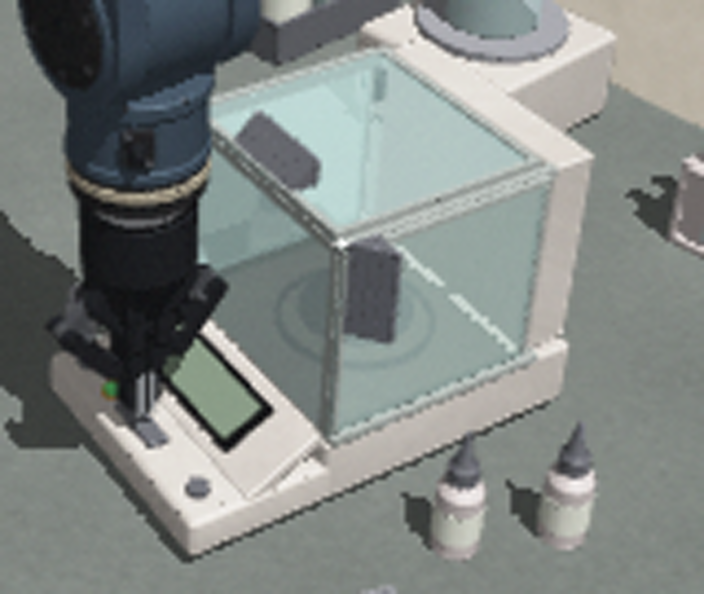

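Emit:
jog_arm --steps '[0, 0, 0.006, 0, -1, 0, 0, 0.004, 0, -1, 0, 0, 0, 0, -1]'

```text
clock: 20.82
ee_pos: [431.7, -25.4, 52.2]
eef_rot: [3.142, 0.0, -0.172]
ft_force: [-0.5, -0.3, -0.1]
finger_gap: -0.1
```

Emit:
jog_arm --steps '[0, 0, 0.001, 0, -1, 0, 0, 0.001, 0, -1, 0, 0, 0.001, 0, -1, 0, 0, 0, 0, -1]'

```text
clock: 21.32
ee_pos: [431.9, -25.4, 49.4]
eef_rot: [-3.142, -0.0, -0.172]
ft_force: [0.2, -0.7, 2.9]
finger_gap: 0.1
```

```bash
python3 st.py
```

```text
t 21.325 bal x,y,z -136.1 -0.7 49.4 rot [-3.1416e+00 -2.0000e-04 -1.7200e-01] gap 0.1
F bal 0.3 -0.63 2.93 q [-0.06  0.2  -0.54  0.83  0.    1.68]
```

Emit:
jog_arm --steps '[0, 0, 0.001, 0, -1, 0, 0, 0.001, 0, -1, 0, 0, 0, 0, -1]'

```text
clock: 21.7
ee_pos: [431.9, -25.4, 47.3]
eef_rot: [-3.142, -0.0, -0.172]
ft_force: [-0.2, 0.6, 3.2]
finger_gap: 0.1
```

Emit:
jog_arm --steps '[0, 0, 0.001, 0, -1, 0, 0, 0, 0, -1, 0, 0, 0, 0, -1]'

```text
clock: 22.08
ee_pos: [431.9, -25.4, 46.5]
eef_rot: [-3.142, -0.0, -0.172]
ft_force: [-1.2, 0.6, 6.4]
finger_gap: 0.2
```

```bash
python3 st.py
```

```text
t 22.075 bal x,y,z -136.1 -0.6 46.5 rot [-3.1415e+00 -3.0000e-04 -1.7200e-01] gap 0.2
F bal -1.32 0.4 6.45 q [-0.06  0.2  -0.54  0.83  0.    1.68]
```

The key is fully down: z 46.5 at 6.4 N. Releasing it, rising and retreating so I can check.

Emit:
jog_arm --steps '[0, 0, -0.005, 0, -1, 0, 0, -0.015, 0, -1, 0, 0, -0.04, 0, -1, 0, 0, -0.05, 0, -1, 0, 0, -0.05, 0, -1, 0, 0, -0.05, 0, -1, 0, 0, -0.04, 0, -1, -0.02, -0.04, 0, 0, -1, -0.02, -0.06, 0, 0, -1, -0.02, -0.06, 0, 0, -1, -0.02, -0.06, 0, 0, -1, -0.01, -0.04, 0, 0, -1]'

```text
clock: 23.58
ee_pos: [386.8, 246.2, 296.3]
eef_rot: [3.141, 0.0, -0.17]
ft_force: [1.4, -0.9, 0.3]
finger_gap: -0.3
```

Emit:
jog_arm --steps '[-0.02, -0.05, 0, 0, -1, -0.02, -0.05, 0, 0, -1, 0, 0, 0, 0, -1, 0, 0, 0, 0, -1]'

```text
clock: 24.08
ee_pos: [365.5, 349.0, 296.1]
eef_rot: [3.141, 0.0, -0.171]
ft_force: [-0.0, -0.2, 0.7]
finger_gap: 0.2
```

```bash
python3 st.py; python3 - <<'E'
import cv2
from rig import optics
a=optics.camera("top")[85:235,195:350];b=optics.camera("side")[140:290,225:380]
cv2.imwrite("pics/b1.png",cv2.resize(a,None,fx=4,fy=4,interpolation=cv2.INTER_CUBIC));cv2.imwrite("pics/b2.png",cv2.resize(b,None,fx=4,fy=4,interpolation=cv2.INTER_CUBIC))
E
```

```text
t 24.075 bal x,y,z -265.6 356.9 296.1 rot [ 3.1408e+00  3.0000e-04 -1.7140e-01] gap 0.2
F bal 0.0 -0.23 0.74 q [ 0.76  0.23  0.14  1.49 -0.    2.5 ]
```

View pics/b1.png

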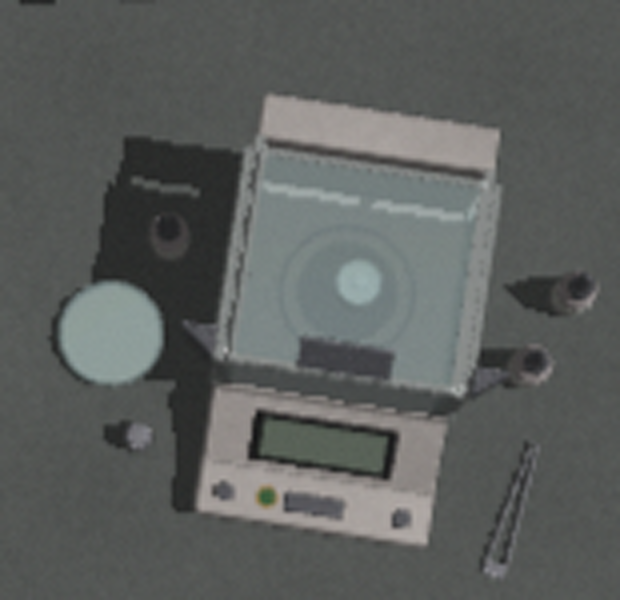

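View pics/b2.png

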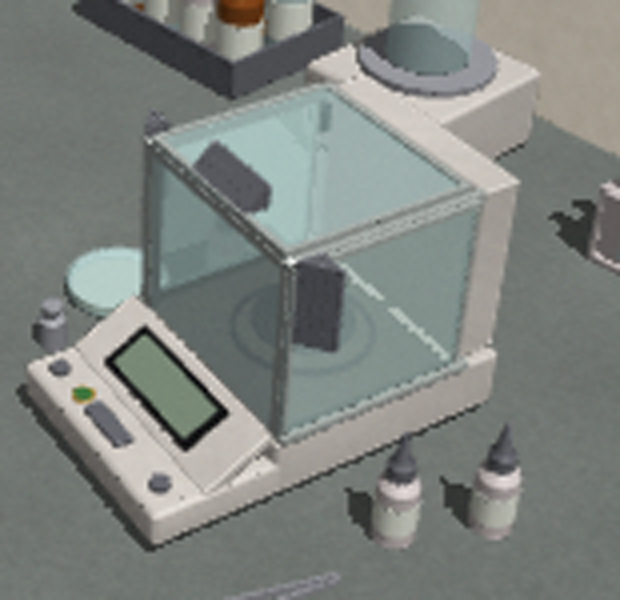

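```bash
python3 - <<'E'
import numpy as np,cv2
from fit import proj,w
p=np.load("p.npy").copy();p[3:]=0
def z(q,o):return (4*(q-np.array(o)+.5)-.5).round(1)
print("left tip",z(proj("top",w(p,(-21,124,228),1)),(195,85)))
for y in(35,-35):print("top catch",z(proj("top",w(p,(-21,y,247),3)),(195,85)),z(proj("side",w(p,(-21,y,247),3)),(225,140)))
for q in(228,158):print("right",z(proj("side",w(p,(-21,-124,q),2)),(225,140)))
a=cv2.imread("pics/top0.png")[85:235,195:350].astype(int);
b=cv2.resize(cv2.imread("pics/b1.png"),(155,150),interpolation=cv2.INTER_AREA).astype(int)
d=np.abs(a-b).max(2).clip(0,80)*3
cv2.imwrite("pics/d.png",cv2.resize(d.astype(np.uint8),None,fx=4,fy=4))
E
```

```text
left tip [184.4 317.7]
top catch [302.5 332.5] [217.1 138.4]
top catch [395.9 346.9] [272.3 183.9]
right [347.7 271.2]
right [339.3 352.6]
```

View pics/d.png

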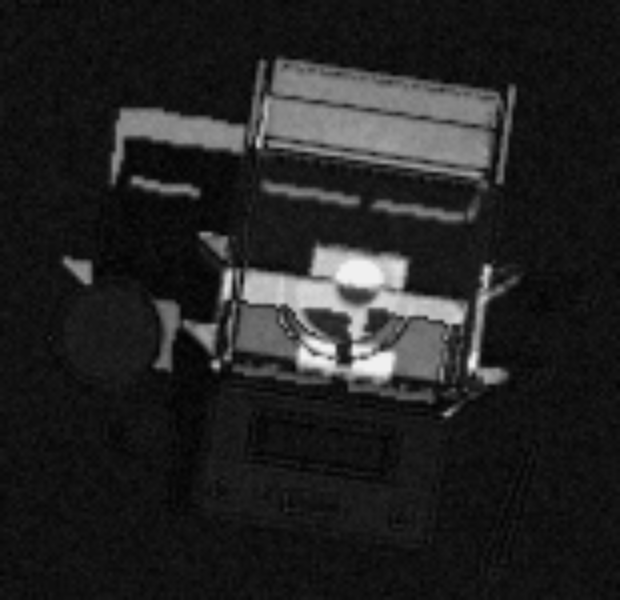

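The catches are where shut doors would put them, to within about 1–2 px. The difference picture shows changes only at the doors, the shadows and the glass. Handing in.

```bash
python3 -c "
from rig import close_job
print(close_job())"
```

```text
the job is handed in; nothing more can be done
None
```

I pushed the left, top and right doors shut with the closed fingertips, in that order. I then pressed the tare key once, let it up, and moved the arm clear. The job was handed in at about 24 s.

- **Doors:** Each door ended against its stop: the force rose while the travel stopped.

| Door | Force at the stop (N) | Tool position along the balance's x (mm) |
|---|---|---|
| Left | 29 | -7.3 |
| Top | 10 | -8.3 |
| Right | 16 | about -7.4 |

- **Left door force:** I pressed about 2 mm further than needed after first contact with the stop. The 29 N stayed under the 40 N limit, but it was harder than the other two.
- **Tare key:** It went fully down, with the fingertip at z 46.5 mm and 6.4 N. I did not measure its return, but it looked up in the last pictures after the fingers left.
- **Final pictures:** The left and top catches match the predicted shut position to about 1 px (3–4 mm). The right catch is about 2 px off at its top corner and nearly exact at its bottom. The pictures are not precise enough to prove full closure, so I relied on the force readings at the stops.
- **Rest of the scene:** A before-and-after comparison from the top camera shows the weighing bottle on the pan. The dropper bottles, calibration weight, forceps and Petri dish had not moved. That comparison did not cover the slide box or the microscope, but the arm never went near either.

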